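Lay out the rotor parts on their inspection outlines

ROBOT

A 6-joint arm with a two-finger parallel gripper is mounted at the origin on the work surface. World frame = base frame: x ahead of the robot, y to its left, z up, the work surface at z = 0. Lengths are in m, angles in rad, forces in N, time in s.
With the tool pointing down it reaches from about 0.35 to 0.775 m from the base axis. Payload 5.5 kg.
Tool frame: the origin (TCP) lies on the centre line of the jaws, within the pads' length; the fingertips stand arm.tips_ahead ahead of it and the grasp point (between the pads) lies 3 mm ahead of it (arm.tips_ahead is the distance from the TCP to the fingertips, in m); z points along the fingers, y is the line along which they close (so a half turn about z gives the same grasp; the last joint's range is limited). The gripper opens to 85 mm and grips with 20 to 120 N. Pads are 22 mm wide; open, the fingers measure 114 mm over their backs; the gripper's body (76 mm by 85 mm) begins 54 mm behind the grasp point. The pads swing forward as they close: fully open they stand 13 mm farther back than shut.
Start: joints at [-1.275, 0.313, 0.046, 1.304, 0, 1.431], TCP at [0.243, -0.521, 0.253] pointing down, gripper open.
Joint ranges: [-2.76, 2.76], [-0.86, 1.69], [-1.03, 1.26], [-2.2, 2.34], [-1.47, 1.5], [-3.14, 3.14]. Speed limits (rad/s): [2.57, 2.57, 3.14, 3.14, 3.14, 3.14].

INTERFACE

Orientations are given as a unit quaternion [w, x, y, z].
In Python, from plant import arm, cams, job, finder gives the robot as it stands. The module is installed in compiled form; this text tells all that it offers.
- The arm moves only by the shell command python3 -m pendant 'ROWS' [OPENING] [FORCE]. ROWS is JSON, a list of rows, each an object with "xyz": the shift along the tool's x, y, z in cm, a list of three; "turn": the turn, a rotation vector about the tool's x, y, z in degrees, a list of three. A call has 1 to 10 rows; each row is the pose to reach, as a shift and turn from the pose commanded when the call began, along the tool's axes at that moment; what a row does not reach only later rows make up. A row lasts 1/8 s, in which the tool goes at most 62.5 mm and 10.7 degrees, less where a joint would pass 70% of its speed; a pose out of reach is approached as far as the arm can. A call with a gripper value outside its range is refused whole. OPENING is the closure, from 0 (fully open) to 1 (shut), set as the call begins (- or left out, the last holds). The fingers move at their own pace and stop on an object; FORCE is the grip in N (left out, the last holds). Time passes only in rows, so rows that repeat a pose let the fingers close. It gives the time, the measured TCP pose, the force, the opening and the grip force at its end, in the units of the state.
- arm.read_state(): the state, without advancing time (a new reading comes with each control period).
- cams.get_image(name): name is "scene" or "top"; returns the picture (420x560x3 uint8, red, green, blue); there is no depth.
- cams.camera_model(name): a dict with "fx", "fy", "cx", "cy" (pixels), "k1" (the pictures are not rectified: a ray, as slopes to the right and down, at radius r is drawn at 1 + k1 r^2 times it, then the intrinsics apply), "rvec" (rotation vector, rad) and "tvec" (3), from world to camera coordinates, as OpenCV has them. Camera axes: x right, y down, z forward; pixel columns grow to the right and rows downward; lengths in m; the calibration is good to about 2 mm. A picture is of the moment at which its call begins. camera_model takes no time and is no camera call.
- job.hand_in(): hands the job in; it is judged then, once.
Trained networks look in the newest picture that a camera, given by its name, has taken for a name from the list of things; names that differ only in an ending like _2 or _b are one class to them, and where a whole thing is asked for, a point or a joint stands for the part that bears it (a point fixed in the world has none). Each returns a list of dicts, best first, with "p" (0 to 1); they miss things now and then, are a little off and sometimes report something else, mostly with a low value. They report only what shows in the picture. A call takes as long as a camera call.
- finder.cut_out(camera, thing): "pixels" (420x560 bool, what is visible of it) and "rect" ([left, top, right, bottom] in pixels, round what is visible of it).
The state is a dict: "clock": time; "qpos": joint angles; "qd": joint speeds; "tau": joint torques, N m; "position": TCP position; "ee_rot": TCP orientation; "ft_force": force on the tool from outside, world axes, zero at the start; "wrist_torque": the same for the moment, N m; "width": opening from 0.0 (shut) to 1.0 (fully open); "gripper_force": force on a finger pad.
Only numpy, scipy, OpenCV 4.12 (cv2) and the standard library are available. Lean on these libraries where they do the work, as an engineer would, in place of code of your own. Each camera call takes 0.05 s, during which the arm holds its last target. There are 200 camera calls.

TASK

Lay the four rotor parts out for inspection: put the glass sight window, the grey drive coupling, the steel bucket puller and the chrome pin spanner each flat on the black plate whose yellow outline matches it, centred and turned the way the outline lies, and let go of them. Set the glass window down, do not drop it, and leave the amber grease jar and the brass balance weight standing where they are.

Things in the scene. Friction and masses are not known exactly. Their poses are not given: they have to be found in the camera images.
- window: Frosted glass rotor sight window in a steel bezel: a plain round disc 56 mm across and 18 mm thick, lying flat. Origin: centre of its underside, z up. Its yaw does not matter. 90 to 160 g.
- coupling: Grey resin drive coupling, standing upright: a two-eared flange (80 mm long along its x, 44 mm wide along y, 10 mm thick) and on it a round hub 36 mm across up to 36 mm height, with three small jaws on top within the hub's width, up to 44 mm. Origin: centre of the flange's underside, z up. Alike if turned by half a turn. Grip it by the hub.
- puller: Steel bucket puller of the bridge kind, lying flat and shaped like a capital I from above: dark bar 18 mm wide and 16 mm high along its x, with a dark cross claw at each end (52 mm along y, 16 mm along x, 22 mm high); 108 mm long over all; in the middle stands a bright round boss 24 mm across, up to 46 mm height, by which to hold it. Origin: centre of the underside, below the boss, z up. Alike if turned by half a turn. 225 to 390 g.
- spanner: Chrome pin spanner, lying flat: slim straight bar 14 mm wide and 12 mm thick along its x, with a round eye 26 mm across and a short upright pin (8 mm thick, to 22 mm height) at each end; 150 mm long over all. Origin: centre of the underside in the middle of the bar, z up. Alike if turned by half a turn.
- tile_window: Black plate 4 mm thick, fixed to the bench, 84 x 84 mm, with a plain yellow disc 62 mm across painted at its centre: the outline of the sight window. Origin: centre of its underside; its top lies 4 mm above the origin. The axes follow its sides.
- tile_coupling: Black plate 4 mm thick, fixed to the bench, 100 x 66 mm, with a yellow solid two-eared flange shape (84 mm along x, 48 mm along y) painted at its centre: the outline of the coupling. Origin: centre of its underside; its top lies 4 mm above the origin. x runs along the long side, as the coupling's x should.
- tile_puller: Black plate 4 mm thick, fixed to the bench, 124 x 74 mm, with a yellow capital-I shape (112 mm along x, 56 mm along y) painted at its centre: the outline of the bucket puller. Origin: centre of its underside; its top lies 4 mm above the origin. x runs along the long side, as the puller's x should.
- tile_spanner: Black plate 4 mm thick, fixed to the bench, 166 x 50 mm, with a yellow slim bar with a round eye at each end (154 mm along x) painted at its centre: the outline of the pin spanner. Origin: centre of its underside; its top lies 4 mm above the origin. x runs along the long side, as the spanner's x should.
- jar: Bystander, loose: small amber glass grease jar with a red cap, 28 mm across, 45 mm high, standing among the parts. Origin: centre of its underside. Not to be moved.
- weight: Bystander, loose: brass balance weight with a thin neck, 26 mm across, 32 mm high, standing among the parts. Origin: centre of its underside. Not to be moved.

How it is judged:
By the outcome, as a careful person would: the job done as asked, in the order asked, and still so for the second after the job is handed in, with the robot touching nothing.
It also fails if it takes over 112 s, if anything falls off the work surface, if the arm or the gripper's body presses on something with over 40 N, if the wrist force passes 120 N, or if a joint passes its speed limit or range.

## Working session

There is one attempt and no reset: what is moved stays moved. The work goes in short steps, Python scripts to look and compute and a shell command to move; the robot and the scene stay as the last step left them, time stands still between calls to the robot, and variables do not carry over. Pictures are saved under pics/ and viewed, at most 14 in all, crops included, and the job is handed in when it is done.

```bash
mkdir -p pics; cat > h.py <<'E'
import numpy as np, cv2
from plant import arm, cams, job, finder
from scipy.spatial.transform import Rotation as R
def rays(cam,uv):
    m=cams.camera_model(cam); uv=np.atleast_2d(uv).astype(float)
    d=np.c_[(uv[:,0]-m['cx'])/m['fx'],(uv[:,1]-m['cy'])/m['fy']]; s=d.copy()
    for _ in range(20): s=d/(1+m['k1']*(s**2).sum(1,keepdims=True))
    Rm=cv2.Rodrigues(np.array(m['rvec'],float))[0]; t=np.array(m['tvec'],float).ravel()
    return -Rm.T@t, np.c_[s,np.ones(len(s))]@Rm
def toplane(cam,uv,z):
    o,d=rays(cam,uv); return (o+d*((z-o[2])/d[:,2])[:,None])[:,:2]
def project(cam,P):
    m=cams.camera_model(cam);Rm=cv2.Rodrigues(np.array(m['rvec'],float))[0]
    c=np.atleast_2d(P)@Rm.T+np.array(m['tvec'],float).ravel(); s=c[:,:2]/c[:,2:]
    s=s*(1+m['k1']*(s**2).sum(1,keepdims=True)); return s*[m['fx'],m['fy']]+[m['cx'],m['cy']]
def save(cam,name):
    im=cams.get_image(cam); cv2.imwrite('pics/'+name,im[:,:,::-1]); return im
E
python3 - <<'E'
from h import *
for c in('top','scene'):
    save(c,c+'0.png'); o,_=rays(c,[280,210]); print(c,o, cams.camera_model(c)['fx'])
s=arm.read_state(); print(s, arm.tips_ahead)
for n in 'window coupling puller spanner tile_window tile_coupling tile_puller tile_spanner jar weight'.split():
    for c in ('top',):
        for r in finder.cut_out(c,n)[:2]:
            px=r['pixels']; ys,xs=np.nonzero(px)
            if len(xs)<5: continue
            w=toplane(c,np.c_[xs,ys],0.004 if 'tile' in n else 0.01)
            rect=cv2.minAreaRect((w*1000).astype(np.float32))
            print(n,c,round(r['p'],2),r['rect'],len(xs),w.mean(0).round(3),np.round(rect[0]),np.round(rect[1]),round(rect[2],1))
E
```

```text
top [ 0.40139778 -0.00931794  1.08719606] 495.44406459793845
scene [0.84600595 0.64346683 0.56435665] 428.8537680163849
{'clock': 0.1, 'qpos': array([-1.27458600e+00,  3.13911511e-01,  4.50627790e-02,  1.30358676e+00,
       -3.04101951e-06,  1.43119148e+00]), 'qd': array([-0.00065081, -0.00289026,  0.00341887,  0.00031211,  0.00136331,
       -0.000681  ]), 'tau': array([ 2.19362046e-03, -4.81729496e+01,  2.99242151e+01,  1.28229577e-02,
       -1.72805867e-04,  1.78131251e-05]), 'position': array([ 0.2425977 , -0.52084452,  0.25249366]), 'ee_rot': array([-8.16954215e-04,  9.76351610e-01,  2.16187098e-01, -6.56259961e-05]), 'ft_force': array([-1.22254512, -1.02397871, -0.24039536]), 'wrist_torque': array([-0.02484019, -0.01244894,  0.02481829]), 'gripper_force': 0.0, 'width': 0.9992587078052132} 0.022
window top 0.86 [317.2, 232.3, 345.1, 258.5] 514 [ 0.43 -0.1 ] [431. -99.] [52. 54.] 0.6
coupling top 0.74 [320.0, 145.1, 347.7, 179.0] 557 [ 0.619 -0.107] [ 619. -107.] [43. 79.] 70.6
puller top 0.89 [207.4, 147.8, 250.3, 198.7] 765 [0.591 0.126] [592. 126.] [ 56. 112.] 69.4
spanner top 0.85 [222.6, 207.4, 240.5, 272.0] 490 [0.445 0.114] [445. 113.] [ 24. 143.] 86.1
spanner top 0.71 [425.7, 205.5, 462.5, 283.5] 1739 [ 0.442 -0.351] [ 443. -351.] [165.  54.] 14.4
tile_window top 0.65 [416.4, 152.6, 464.4, 198.3] 1421 [ 0.596 -0.345] [ 596. -346.] [87. 88.] 21.0
tile_coupling top 0.83 [118.8, 150.6, 159.1, 197.7] 1237 [0.591 0.331] [591. 331.] [ 66. 101.] 73.3
tile_puller top 0.57 [106.8, 212.3, 143.7, 268.9] 1821 [0.44  0.356] [440. 356.] [ 77. 125.] 85.9
tile_spanner top 0.67 [422.9, 205.7, 464.5, 283.3] 1761 [ 0.443 -0.353] [ 443. -353.] [166.  55.] 15.8
tile_spanner top 0.44 [414.4, 152.0, 466.5, 199.5] 1451 [ 0.596 -0.345] [ 596. -345.] [86. 89.] 20.5
jar top 0.73 [277.5, 200.4, 293.4, 217.0] 157 [ 0.517 -0.001] [516.  -2.] [33. 26.] 0.8
```

```bash
python3 - <<'E'
import cv2
a=cv2.imread('pics/top0.png')[120:310,90:480]; cv2.imwrite('pics/t0.png',cv2.resize(a,None,fx=2.05,fy=2.05,interpolation=cv2.INTER_CUBIC))
E
```

```text
(no output)
```

View pics/t0.png

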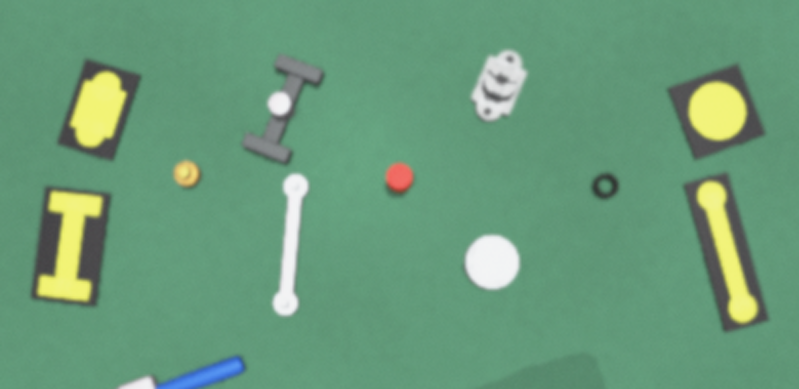

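View pics/scene0.png

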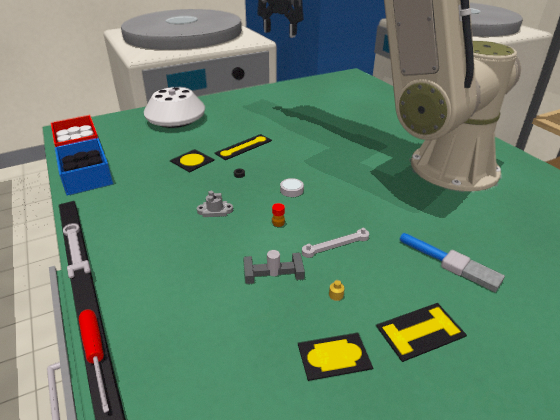

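```bash
cat > fit.py <<'E'
from h import *
from scipy.optimize import minimize
def box(x0,x1,y0,y1,z0,z1): return np.array([[x,y,z] for x in(x0,x1) for y in(y0,y1) for z in(z0,z1)])/1000
def cyl(x,y,r,z0,z1):
    a=np.linspace(0,2*np.pi,32,endpoint=False); return np.array([[x+r*np.cos(t),y+r*np.sin(t),z] for t in a for z in(z0,z1)])/1000
def hull(*p): return np.vstack(p)
M={'window':[cyl(0,0,28,0,18)],
 'coupling':[hull(cyl(-28,0,12,0,10),cyl(28,0,12,0,10)),cyl(0,0,22,0,10),cyl(0,0,18,0,36),cyl(0,0,16,36,44)],
 'puller':[box(-54,54,-9,9,0,16),box(-54,-38,-26,26,0,22),box(38,54,-26,26,0,22),cyl(0,0,12,0,46)],
 'spanner':[box(-62,62,-7,7,0,12)]+[f for s in(-62,62) for f in(cyl(s,0,13,0,12),cyl(s,0,4,0,22))],
 'tile_window':[cyl(0,0,31,4,4)],
 'tile_coupling':[hull(cyl(-28,0,14,4,4),cyl(28,0,14,4,4)),box(-22,22,-24,24,4,4)],
 'tile_puller':[box(-56,56,-11,11,4,4),box(-56,-36,-28,28,4,4),box(36,56,-28,28,4,4)],
 'tile_spanner':[box(-62,62,-9,9,4,4),cyl(-62,0,15,4,4),cyl(62,0,15,4,4)],
 'jar':[cyl(0,0,14,0,45)],'weight':[cyl(0,0,13,0,14)]}
S=4
def render(cam,name,q,rc,z=0):
    l,t,r,b=rc; im=np.zeros(((b-t)*S,(r-l)*S),np.uint8); c,s=np.cos(q[2]),np.sin(q[2])
    for p in M[name]:
        w=p@np.array([[c,-s,0],[s,c,0],[0,0,1]]).T+[q[0],q[1],z]
        uv=((project(cam,w)-[l,t]+.5)*S-.5)
        cv2.fillConvexPoly(im,cv2.convexHull(np.round(uv*16).astype(np.int32)),255,shift=4)
    return cv2.GaussianBlur(cv2.resize(im,(r-l,b-t),interpolation=cv2.INTER_AREA).astype(np.float32)/255,(0,0),1.0)
def fit(name,q0,ims,z=0,sq=None):
    obs=[]
    for cam,im in ims.items():
        pts=np.vstack(M[name]); R_=np.hypot(pts[:,0],pts[:,1]).max()+.02
        ring=np.array([[q0[0]+R_*np.cos(a),q0[1]+R_*np.sin(a),h] for a in np.linspace(0,6.28,24) for h in(0,pts[:,2].max())])
        uv=project(cam,ring); l,t=np.floor(uv.min(0)).astype(int); r,b=np.ceil(uv.max(0)).astype(int)
        l,t,r,b=max(l,0),max(t,0),min(r,560),min(b,420)
        lab=cv2.cvtColor(im[t:b,l:r],cv2.COLOR_RGB2LAB).astype(float)
        if 'tile' in name:
            ch=lab[...,2]; hi=np.percentile(ch[render(cam,name,q0,(l,t,r,b))>.8],60); lo=138 if z==0 else 138
        else:
            ch=lab[...,1]; lo=np.percentile(ch,10); hi=127
        obs.append((cam,(l,t,r,b),np.clip((ch-lo)/(hi-lo),0,1)))
    f=lambda q,o: ((render(o[0],name,q,o[1],z)-o[2])**2).sum()/len(M)
    out=[]
    for sel in (obs[:1],obs[1:],obs):
        if not sel: continue
        g=lambda v: sum(f([v[0]/1000,v[1]/1000,v[2]/50],o) for o in sel)
        x0=np.array([q0[0]*1000,q0[1]*1000,q0[2]*50])
        best=min((minimize(g,x0+d,method='Nelder-Mead',options=dict(initial_simplex=x0+d+np.array([[0,0,0],[5,0,0],[0,5,0],[0,0,5]]),xatol=.05,fatol=1e-3)) for d in([0,0,0],[-3,-3,-3])),key=lambda r:r.fun)
        v=best.x; out.append(np.r_[v[0],v[1],np.degrees(v[2]/50),best.fun])
    return np.array(out)
E
python3 - <<'E'
from fit import *
ims={c:cams.get_image(c) for c in('top','scene')}
d=np.radians
# image top view: up=+x, left=+y
q={'window':(.431,-.099,0),'coupling':(.615,-.107,d(-20)),'puller':(.59,.126,d(-20)),'spanner':(.445,.113,d(-4)),
'tile_window':(.596,-.345,0),'tile_coupling':(.591,.331,d(-17)),'tile_puller':(.44,.356,d(-5)),'tile_spanner':(.443,-.352,d(15)),
'jar':(.507,-.002,0),'weight':(.51,.22,0)}
import json; res={}
np.set_printoptions(suppress=True,precision=1)
for n,v in q.items():
    r=fit(n,v,ims); res[n]=r[-1,:3].tolist(); print(n,*r)
json.dump(res,open('res.json','w'))
# overlay
for c in ims:
    o=ims[c][:,:,::-1].copy()
    o=cv2.resize(o,None,fx=2,fy=2)
    for n in q:
        v=res[n]; m=(render(c,n,(v[0]/1000,v[1]/1000,d(v[2])),(0,0,560,420))*255).astype(np.uint8)
        m=cv2.resize(m,None,fx=2,fy=2); k,_=cv2.findContours((m>127).astype(np.uint8),0,2); cv2.drawContours(o,k,-1,(0,0,255) if 'tile' not in n else (255,0,0),1)
    cv2.imwrite('pics/ov_%s.png'%c,o[240:620,160:960] if c=='top' else o[220:800,250:1000])
E
```

```text
window [430.1 -99.1  -0.8   0.9] [428.2 -95.4   1.    0.9] [429.2 -97.9   1.8   3.2]Traceback (most recent call last):
  File "<stdin>", line 11, in <module>
  File "fit.py", line 43, in fit
    best=min((minimize(g,x0+d,method='Nelder-Mead',options=dict(initial_simplex=x0+d+np.array([[0,0,0],[5,0,0],[0,5,0],[0,0,5]]),xatol=.05,fatol=1e-3)) for d in([0,0,0],[-3,-3,-3])),key=lambda r:r.fun)
  File "fit.py", line 43, in <genexpr>
    best=min((minimize(g,x0+d,method='Nelder-Mead',options=dict(initial_simplex=x0+d+np.array([[0,0,0],[5,0,0],[0,5,0],[0,0,5]]),xatol=.05,fatol=1e-3)) for d in([0,0,0],[-3,-3,-3])),key=lambda r:r.fun)
              ~~~~~~~~^^^^^^^^^^^^^^^^^^^^^^^^^^^^^^^^^^^^^^^^^^^^^^^^^^^^^^^^^^^^^^^^^^^^^^^^^^^^^^^^^^^^^^^^^^^^^^^^^^^^^^^^^^^^^^^^^^^^^^^^^^^^^^^^^
    res = _minimize_neldermead(fun, x0, args, callback, bounds=bounds,
                               **options)
    fxc = func(xc)
    fx = function(np.copy(x), *(wrapper_args + args))
  File "fit.py", line 41, in <lambda>
    g=lambda v: sum(f([v[0]/1000,v[1]/1000,v[2]/50],o) for o in sel)
                ~~~^^^^^^^^^^^^^^^^^^^^^^^^^^^^^^^^^^^^^^^^^^^^^^^^^
  File "fit.py", line 41, in <genexpr>
    g=lambda v: sum(f([v[0]/1000,v[1]/1000,v[2]/50],o) for o in sel)
                    ~^^^^^^^^^^^^^^^^^^^^^^^^^^^^^^^^^
  File "fit.py", line 37, in <lambda>
    f=lambda q,o: ((render(o[0],name,q,o[1],z)-o[2])**2).sum()/len(M)
                    ~~~~~~^^^^^^^^^^^^^^^^^^^^
  File "fit.py", line 21, in render
    uv=((project(cam,w)-[l,t]+.5)*S-.5)
         ~~~~~~~^^^^^^^
  File "h.py", line 13, in project
    m=cams.camera_model(cam);Rm=cv2.Rodrigues(np.array(m['rvec'],float))[0]
ValueError: time passes only in moves, steps and waits
```

```bash
sed -i 's/^def rays/_m={c:cams.camera_model(c) for c in("top","scene")}\ndef rays/; s/m=cams.camera_model(cam)/m=_m[cam]/' h.py
cat > meas.py <<'E'
from fit import *
ims={c:cams.get_image(c) for c in('top','scene')}
d=np.radians
q={'window':(.431,-.099,0),'coupling':(.615,-.107,d(-20)),'puller':(.59,.126,d(-20)),'spanner':(.445,.113,d(-4)),
'tile_window':(.596,-.345,0),'tile_coupling':(.591,.331,d(-17)),'tile_puller':(.44,.356,d(-5)),'tile_spanner':(.443,-.352,d(15)),
'jar':(.507,-.002,0),'weight':(.51,.22,0)}
import json; res={}
np.set_printoptions(suppress=True,precision=1)
for n,v in q.items():
    r=fit(n,v,ims); res[n]=r[:,:3].tolist(); print(n,*r)
json.dump(res,open('res.json','w'))
for i,c in enumerate(ims):
    o=cv2.resize(ims[c][:,:,::-1].copy(),None,fx=2,fy=2)
    for n in q:
        v=res[n][i]; m=(render(c,n,(v[0]/1000,v[1]/1000,d(v[2])),(0,0,560,420))*255).astype(np.uint8)
        m=cv2.resize(m,None,fx=2,fy=2); k,_=cv2.findContours((m>127).astype(np.uint8),0,2); cv2.drawContours(o,k,-1,(0,0,255) if 'tile' not in n else (255,0,0),1)
    cv2.imwrite('pics/ov_%s.png'%c,o[240:620,160:960] if c=='top' else o[220:800,250:1000])
E
python3 meas.py
```

```text
window [429.7 -98.8   1.1   0.9] [428.1 -95.4   1.1   0.9] [429.1 -97.9   1.8   3.2]
coupling [ 620.3 -106.6  -21.8    8.3] [ 618.9 -101.2  -20.4    4.8] [ 619.1 -103.8  -21.8   14.9]
puller [591.6 126.3 -20.9   5.6] [589.9 128.9 -20.9  22.8] [590.2 127.9 -20.6  30.9]
spanner [446.1 114.7  -3.9   6. ] [444.1 117.6  -3.8  35.9] [444.8 115.9  -3.8  44.8]
tile_window [ 597.  -346.1    4.2    1.1] [ 594.2 -342.3   -2.3    0.6] [ 596.5 -345.4    1.2    2.8]
tile_coupling [591.1 331.7 -16.    4.1] [589.5 333.9 -16.1   6.9] [590.2 333.4 -16.4  12.3]
tile_puller [440.8 356.8  -5.2   2.6] [439.5 359.1  -5.3   3. ] [439.8 358.3  -5.4   8.4]
tile_spanner [ 444.2 -353.5   15.1    2.5] [ 441.4 -349.9   15.2    1.4] [ 443.1 -353.    15.5    6. ]
jar [516.9  -0.2  -2.2   1.1] [514.2   1.9  -5.6   5.1] [514.4   0.9   1.9   7.3]
weight [520.1 228.7  -1.2   0.5] [515.9 227.7   1.9   2.8] [517.8 228.7 -19.4   4.3]
```

View pics/ov_top.png

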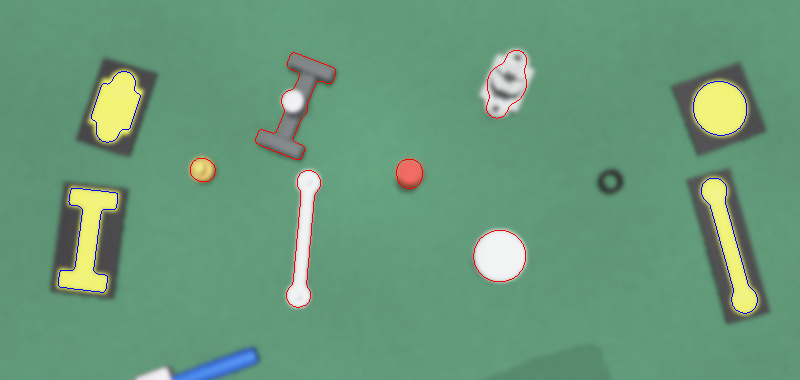

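View pics/ov_scene.png

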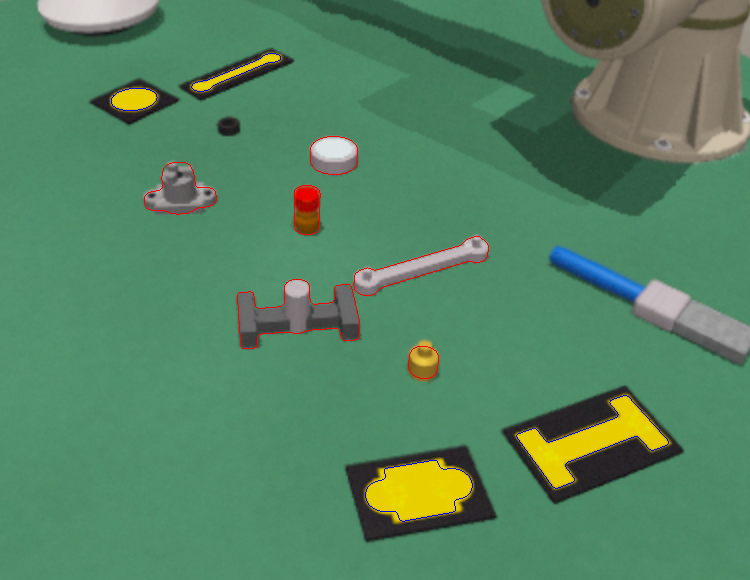

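```bash
sed -i "s/cyl(0,0,22,0,10),cyl(0,0,18/box(-20,20,-22,22,0,10),cyl(0,0,18/" fit.py
cat > go.py <<'E'
# usage: go.py x y z(mm) yaw(deg of tool y axis line, mod 180): shift/turn in tool frame
import sys; from h import *
x,y,z,yaw=map(float,sys.argv[1:5]); s=arm.read_state()
q=np.array(s['ee_rot']); r=R.from_quat(np.r_[q[1:],q[0]])
p=np.array(s['position'])
ty=r.as_matrix()[:,1]; cur=np.degrees(np.arctan2(ty[1],ty[0]))
e=(yaw-cur+90)%180-90
print('clock',round(s['clock'],2),'TCP',(p*1000).round(1),'tool y yaw',round(cur,1),'tilt z',r.as_matrix()[:,2].round(4),'q6',round(s['qpos'][5],2),'width',round(s['width'],3),'grip',round(s['gripper_force'],1),'F',s['ft_force'].round(1))
print('shift cm',(r.inv().apply(np.array([x,y,z])/1000-p)*100).round(2),'turn z deg',round(-e,1))
E
python3 - <<'E'
from fit import *
ims={c:cams.get_image(c) for c in('top','scene')}
np.set_printoptions(suppress=True,precision=1)
print(fit('coupling',(.618,-.104,np.radians(-21)),ims))
E
python3 go.py 429 -97 120 90; python3 go.py 429 -97 24 90
```

```text
[[ 620.5 -106.4  -23.7    3.7]
 [ 618.8 -102.3  -24.9    3.7]
 [ 619.  -104.6  -22.8    9.1]]
clock 0.9 TCP [ 242.7 -521.3  253.3] tool y yaw -65.0 tilt z [ 0.e+00 -1.e-04 -1.e+00] q6 1.43 width 0.998 grip 0.0 F [-0.8  0.5  0.1]
shift cm [ 34.8  -30.6   13.33] turn z deg 25.0
clock 0.9 TCP [ 242.7 -521.3  253.3] tool y yaw -65.0 tilt z [ 0.e+00 -1.e-04 -1.e+00] q6 1.43 width 0.998 grip 0.0 F [-0.8  0.5  0.1]
shift cm [ 34.8  -30.6   22.93] turn z deg 25.0
```

```bash
python3 -m pendant '[{"xyz":[34.8,-30.6,13.3],"turn":[0,0,25]},{"xyz":[34.8,-30.6,13.3],"turn":[0,0,25]},{"xyz":[34.8,-30.6,13.3],"turn":[0,0,25]},{"xyz":[34.8,-30.6,13.3],"turn":[0,0,25]},{"xyz":[34.8,-30.6,13.3],"turn":[0,0,25]},{"xyz":[34.8,-30.6,13.3],"turn":[0,0,25]},{"xyz":[34.8,-30.6,13.3],"turn":[0,0,25]},{"xyz":[34.8,-30.6,13.3],"turn":[0,0,25]},{"xyz":[34.8,-30.6,13.3],"turn":[0,0,25]},{"xyz":[34.8,-30.6,13.3],"turn":[0,0,25]}]' 0 40; python3 go.py 429 -97 24 90; python3 - <<'E'
from h import *
im=save('scene','s1.png'); cv2.imwrite('pics/s1c.png',cv2.resize(im[50:260,200:440,::-1],None,fx=2.5,fy=2.5))
E
```

```text
clock: 2.15
position: [0.4292, -0.0972, 0.1205]
ee_rot: [0.0, 1.0, 0.0, 0.0]
ft_force: [0.5, -0.1, 0.0]
width: 0.997
gripper_force: 0.0
clock 2.15 TCP [429.2 -97.2 120.5] tool y yaw -90.0 tilt z [ 2.e-04 -6.e-04 -1.e+00] q6 2.74 width 0.997 grip 0.0 F [ 0.5 -0.1  0. ]
shift cm [-0.02 -0.03  9.65] turn z deg 0.0
```

View pics/s1c.png

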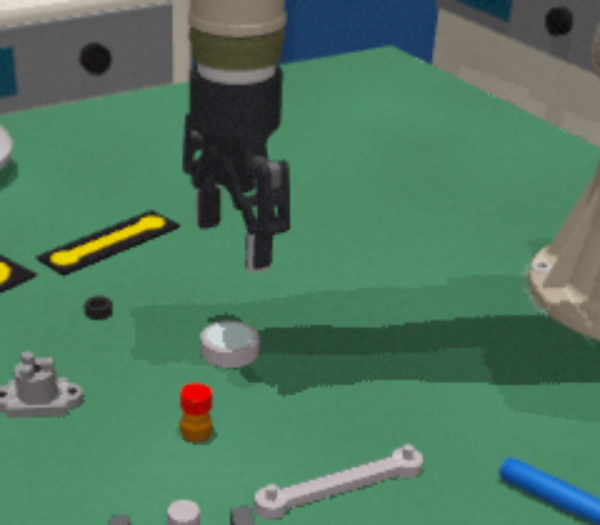

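```bash
python3 -m pendant '[{"xyz":[0,0,4]},{"xyz":[0,0,7]},{"xyz":[0,0,9]},{"xyz":[0,0,9.8]},{"xyz":[0,0,9.8]}]' && python3 -m pendant '[{"xyz":[0,0,0]},{"xyz":[0,0,0]},{"xyz":[0,0,0]},{"xyz":[0,0,0]},{"xyz":[0,0,0]},{"xyz":[0,0,0]},{"xyz":[0,0,0]},{"xyz":[0,0,0]}]' 1 40
```

```text
$[0]: bad value
```

```bash
python3 -m pendant '[{"xyz":[0,0,4],"turn":[0,0,0]},{"xyz":[0,0,7],"turn":[0,0,0]},{"xyz":[0,0,9],"turn":[0,0,0]},{"xyz":[0,0,9.8],"turn":[0,0,0]},{"xyz":[0,0,9.8],"turn":[0,0,0]}]' && python3 -m pendant '[{"xyz":[0,0,0],"turn":[0,0,0]},{"xyz":[0,0,0],"turn":[0,0,0]},{"xyz":[0,0,0],"turn":[0,0,0]},{"xyz":[0,0,0],"turn":[0,0,0]},{"xyz":[0,0,0],"turn":[0,0,0]},{"xyz":[0,0,0],"turn":[0,0,0]}]' 1 40
```

```text
clock: 2.82
position: [0.4289, -0.0979, 0.0224]
ee_rot: [0.0, 1.0, -0.001, -0.0]
ft_force: [-0.1, -0.8, 0.7]
width: 1.004
gripper_force: 0.0
clock: 3.58
position: [0.4298, -0.0975, 0.0235]
ee_rot: [0.001, 1.0, -0.0, 0.001]
ft_force: [-1.8, -0.8, 5.8]
width: 0.638
gripper_force: 41.1
```

```bash
python3 -m pendant '[{"xyz":[0,0,-2],"turn":[0,0,0]},{"xyz":[0,0,-5],"turn":[0,0,0]},{"xyz":[0,0,-7],"turn":[0,0,0]},{"xyz":[0,0,-8],"turn":[0,0,0]},{"xyz":[0,0,-8],"turn":[0,0,0]}]' && python3 go.py 595.6 -344.2 60 90
```

```text
clock: 4.2
position: [0.4295, -0.0972, 0.1029]
ee_rot: [0.0, 1.0, -0.0, 0.001]
ft_force: [-0.1, -0.5, -1.6]
width: 0.636
gripper_force: 42.7
clock 4.2 TCP [429.5 -97.2 102.9] tool y yaw -90.0 tilt z [ 1.5e-03 -7.0e-04 -1.0e+00] q6 2.74 width 0.636 grip 42.7 F [-0.1 -0.5 -1.6]
shift cm [16.61 24.7   4.33] turn z deg -0.0
```

```bash
python3 -m pendant '[{"xyz":[1.3,2,0],"turn":[0,0,0]},{"xyz":[4,6,0],"turn":[0,0,0]},{"xyz":[7,10.4,0],"turn":[0,0,0]},{"xyz":[10,14.9,0],"turn":[0,0,0]},{"xyz":[13,19.3,0],"turn":[0,0,0]},{"xyz":[15.3,22.8,2],"turn":[0,0,0]},{"xyz":[16.4,24.4,4],"turn":[0,0,0]},{"xyz":[16.6,24.7,4.5],"turn":[0,0,0]},{"xyz":[16.6,24.7,4.5],"turn":[0,0,0]}]' && python3 go.py 595.6 -344.2 29 90
```

```text
clock: 5.32
position: [0.5939, -0.3431, 0.0559]
ee_rot: [-0.001, 1.0, -0.0, -0.001]
ft_force: [0.6, 0.8, -1.5]
width: 0.637
gripper_force: 42.8
clock 5.33 TCP [ 593.9 -343.1   55.9] tool y yaw -90.0 tilt z [-0.0025  0.0019 -1.    ] q6 2.5 width 0.637 grip 42.8 F [ 0.6  0.8 -1.5]
shift cm [0.18 0.11 2.69] turn z deg -0.0
```

```bash
python3 -m pendant '[{"xyz":[0,0,1],"turn":[0,0,0]},{"xyz":[0,0,2],"turn":[0,0,0]},{"xyz":[0,0,2.4],"turn":[0,0,0]},{"xyz":[0,0,2.4],"turn":[0,0,0]}]' && python3 go.py 595.6 -344.2 27 90; python3 - <<'E'
from fit import *
np.set_printoptions(suppress=True,precision=1)
im=save('scene','s2.png'); cv2.imwrite('pics/s2c.png',cv2.resize(im[90:200,120:300,::-1],None,fx=4,fy=4))
from plant import finder
for r in finder.cut_out('scene','window')[:1]: print(r['p'],r['rect'])
E
```

```text
clock: 5.82
position: [0.5946, -0.3437, 0.033]
ee_rot: [-0.0, 1.0, -0.0, -0.0]
ft_force: [0.6, -0.1, -1.2]
width: 0.633
gripper_force: 42.8
clock 5.83 TCP [ 594.6 -343.7   33. ] tool y yaw -90.0 tilt z [-6.e-04  4.e-04 -1.e+00] q6 2.5 width 0.633 grip 42.8 F [ 0.6 -0.1 -1.2]
shift cm [0.1  0.05 0.6 ] turn z deg -0.0
0.59 [180.3, 149.9, 204.6, 160.8]
```

View pics/s2c.png

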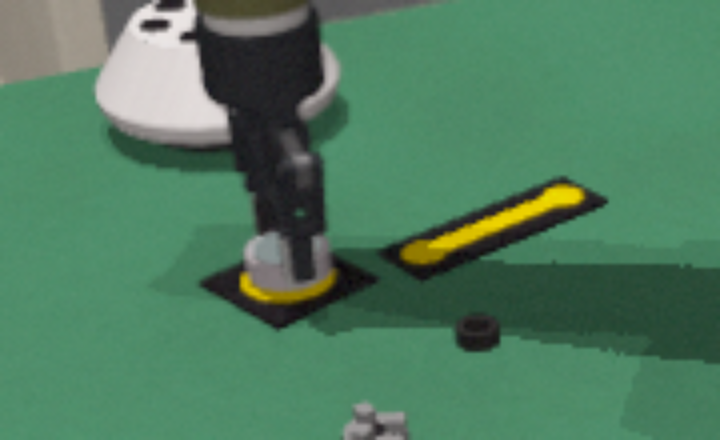

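```bash
python3 -m pendant '[{"xyz":[0.05,0.05,0.3],"turn":[0,0,0]},{"xyz":[0.1,0.05,0.5],"turn":[0,0,0]},{"xyz":[0.1,0.05,0.6],"turn":[0,0,0]},{"xyz":[0.1,0.05,0.6],"turn":[0,0,0]}]'; python3 go.py 595.6 -344.2 27 90
```

```text
clock: 6.42
position: [0.5959, -0.3447, 0.0276]
ee_rot: [0.0, 1.0, -0.0, 0.0]
ft_force: [-1.9, 1.0, 2.1]
width: 0.638
gripper_force: 43.1
clock 6.42 TCP [ 595.9 -344.7   27.6] tool y yaw -90.0 tilt z [ 2.e-04 -3.e-04 -1.e+00] q6 2.5 width 0.638 grip 43.1 F [-1.9  1.   2.1]
shift cm [-0.03 -0.05  0.06] turn z deg -0.0
```

```bash
python3 -m pendant '[{"xyz":[0,0,0],"turn":[0,0,0]},{"xyz":[0,0,0],"turn":[0,0,0]},{"xyz":[0,0,0],"turn":[0,0,0]},{"xyz":[0,0,0],"turn":[0,0,0]},{"xyz":[0,0,-3],"turn":[0,0,0]},{"xyz":[0,0,-7],"turn":[0,0,0]},{"xyz":[0,0,-11],"turn":[0,0,0]},{"xyz":[0,0,-13],"turn":[0,0,0]}]' 0 40; python3 go.py 619.2 -104.3 130 66.5; python3 - <<'E'
from h import *
print(np.array(R.from_rotvec([0,0,0]).as_quat())[:0]); s=arm.read_state(); print(s['qpos'].round(2))
E
```

```text
clock: 7.42
position: [0.5968, -0.3453, 0.1604]
ee_rot: [0.001, 1.0, -0.0, 0.002]
ft_force: [0.3, -0.6, -0.1]
width: 0.999
gripper_force: 0.0
clock 7.42 TCP [ 596.8 -345.3  160.4] tool y yaw -90.0 tilt z [ 0.0032 -0.0025 -1.    ] q6 2.5 width 0.999 grip 0.0 F [ 0.3 -0.6 -0.1]
shift cm [  2.21 -24.11   2.99] turn z deg 23.5
[]
[-0.64  0.57  0.21  1.21 -0.    2.5 ]
```

```bash
python3 -m pendant '[{"xyz":[2.2,-24.1,3],"turn":[0,0,-155.8]},{"xyz":[2.2,-24.1,3],"turn":[0,0,-155.8]},{"xyz":[2.2,-24.1,3],"turn":[0,0,-155.8]},{"xyz":[2.2,-24.1,3],"turn":[0,0,-155.8]},{"xyz":[2.2,-24.1,3],"turn":[0,0,-155.8]},{"xyz":[2.2,-24.1,3],"turn":[0,0,-155.8]},{"xyz":[2.2,-24.1,3],"turn":[0,0,-155.8]},{"xyz":[2.2,-24.1,3],"turn":[0,0,-155.8]},{"xyz":[2.2,-24.1,3],"turn":[0,0,-155.8]},{"xyz":[2.2,-24.1,3],"turn":[0,0,-155.8]}]'; python3 go.py 619.2 -104.3 130 65.8;  python3 - <<'E'
from fit import *
np.set_printoptions(suppress=True,precision=1)
ims={c:cams.get_image(c) for c in('top','scene')}
for c in ims: print(c,fit('window',(.596,-.345,0),{c:ims[c]},z=.004)[0])
im=ims['top']; cv2.imwrite('pics/t3.png',cv2.resize(im[140:210,300:480,::-1],None,fx=4,fy=4))
E
```

```text
clock: 8.68
position: [0.618, -0.1036, 0.1273]
ee_rot: [0.0, 0.59, 0.808, -0.0]
ft_force: [0.5, -0.0, -0.2]
width: 1.0
gripper_force: 0.0
clock 8.68 TCP [ 618.  -103.6  127.3] tool y yaw 17.8 tilt z [ 1.e-04 -1.e-04 -1.e+00] q6 0.97 width 1.0 grip 0.0 F [ 0.5 -0.  -0.2]
shift cm [-0.1   0.09 -0.27] turn z deg -48.0
top [ 598.  -350.3    1.9   60.2]
scene [ 600.8 -322.9  -40.1   33.1]
```

View pics/t3.png

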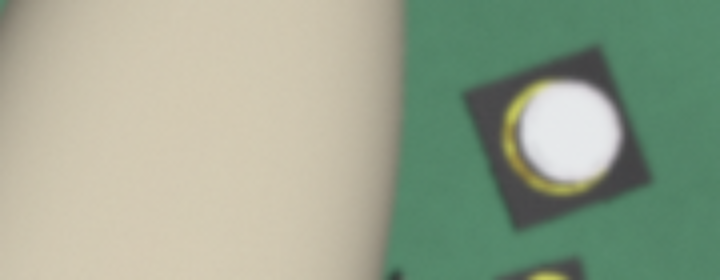

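```bash
sed -i "s/        else:\$/        elif sq: ch=lab[...,0]-2*np.abs(lab[...,2]-128)-2*np.abs(lab[...,1]-128); lo,hi=sq\n        else:/" fit.py
python3 - <<'E'
from fit import *
np.set_printoptions(suppress=True,precision=1)
ims={c:cams.get_image(c) for c in('top','scene')}
for c in ims: print(c,fit('window',(.596,-.345,0),{c:ims[c]},z=.004,sq=(100,200) if c=='top' else (70,130))[0])
E
python3 -m pendant '[{"xyz":[-0.1,0.1,0],"turn":[0,0,-48]},{"xyz":[-0.1,0.1,0],"turn":[0,0,-48]},{"xyz":[-0.1,0.1,0],"turn":[0,0,-48]},{"xyz":[-0.1,0.1,0],"turn":[0,0,-48]},{"xyz":[-0.1,0.1,0],"turn":[0,0,-48]},{"xyz":[-0.1,0.1,0],"turn":[0,0,-48]}]'; python3 go.py 619.2 -104.3 37 65.8
```

```text
top [ 597.6 -348.2    5.     2.2]
scene [ 592.5 -336.5    5.5   18.1]
clock: 9.62
position: [0.6193, -0.1043, 0.1273]
ee_rot: [0.0, 0.215, 0.977, -0.0]
ft_force: [0.5, -0.2, -0.3]
width: 1.0
gripper_force: 0.0
clock 9.62 TCP [ 619.3 -104.3  127.3] tool y yaw 65.2 tilt z [ 1.e-04 -1.e-04 -1.e+00] q6 0.14 width 1.0 grip 0.0 F [ 0.5 -0.2 -0.3]
shift cm [ 0.01 -0.    9.03] turn z deg -0.6
```

```bash
python3 -m pendant '[{"xyz":[0,0.1,4],"turn":[0,0,-0.6]},{"xyz":[0,0.1,7],"turn":[0,0,-0.6]},{"xyz":[0,0.1,9],"turn":[0,0,-0.6]},{"xyz":[0,0.1,9.2],"turn":[0,0,-0.6]},{"xyz":[0,0.1,9.2],"turn":[0,0,-0.6]}]' && python3 -m pendant '[{"xyz":[0,0,0],"turn":[0,0,0]},{"xyz":[0,0,0],"turn":[0,0,0]},{"xyz":[0,0,0],"turn":[0,0,0]},{"xyz":[0,0,0],"turn":[0,0,0]},{"xyz":[0,0,0],"turn":[0,0,0]},{"xyz":[0,0,0],"turn":[0,0,0]}]' 1 50;  python3 go.py 619.5 -103.5 35 65.8
```

```text
clock: 10.25
position: [0.6201, -0.1035, 0.0359]
ee_rot: [0.0, 0.209, 0.978, -0.0]
ft_force: [-0.4, -0.3, 0.2]
width: 0.999
gripper_force: 0.0
clock: 11.0
position: [0.6204, -0.1036, 0.0363]
ee_rot: [0.001, 0.208, 0.978, -0.0]
ft_force: [-0.4, 1.0, 6.2]
width: 0.404
gripper_force: 50.3
clock 11.0 TCP [ 620.4 -103.6   36.3] tool y yaw 66.0 tilt z [ 1.7e-03 -6.0e-04 -1.0e+00] q6 0.13 width 0.404 grip 50.3 F [-0.4  1.   6.2]
shift cm [ 0.08 -0.03  0.13] turn z deg 0.2
```

```bash
python3 -m pendant '[{"xyz":[0,0,-2],"turn":[0,0,0]},{"xyz":[0,0,-5],"turn":[0,0,0]},{"xyz":[0,0,-8],"turn":[0,0,0]},{"xyz":[0,0,-9],"turn":[0,0,0]}]' && python3 go.py 590.5 333.8 75 74.1
```

```text
clock: 11.5
position: [0.6206, -0.1036, 0.1269]
ee_rot: [0.001, 0.208, 0.978, -0.0]
ft_force: [0.1, 0.4, -0.8]
width: 0.402
gripper_force: 50.1
clock 11.5 TCP [ 620.6 -103.6  126.9] tool y yaw 66.0 tilt z [ 2.6e-03 -8.0e-04 -1.0e+00] q6 0.13 width 0.402 grip 50.1 F [ 0.1  0.4 -0.8]
shift cm [20.56 38.73  5.15] turn z deg -8.1
```

```bash
python3 -m pendant '[{"xyz":[1,2,0],"turn":[0,0,-1]},{"xyz":[3,5.7,0],"turn":[0,0,-2]},{"xyz":[6,11.3,0],"turn":[0,0,-3]},{"xyz":[9,17,0],"turn":[0,0,-4]},{"xyz":[12,22.6,0],"turn":[0,0,-5]},{"xyz":[15,28.3,0],"turn":[0,0,-6]},{"xyz":[18,33.9,1],"turn":[0,0,-7]},{"xyz":[20,37.7,3],"turn":[0,0,-8.1]},{"xyz":[20.6,38.7,5],"turn":[0,0,-8.1]},{"xyz":[20.6,38.7,5],"turn":[0,0,-8.1]}]' && python3 -m pendant '[{"xyz":[0,0,1],"turn":[0,0,0]},{"xyz":[0,0,2],"turn":[0,0,0]},{"xyz":[0,0,2.5],"turn":[0,0,0]},{"xyz":[0,0,2.5],"turn":[0,0,0]}]'; python3 go.py 590.5 333.8 41 74.1;
```

```text
clock: 12.75
position: [0.5857, 0.3341, 0.0714]
ee_rot: [-0.003, 0.137, 0.991, -0.002]
ft_force: [-0.5, -0.6, 0.4]
width: 0.404
gripper_force: 50.1
clock: 13.25
position: [0.5889, 0.3331, 0.0499]
ee_rot: [-0.0, 0.139, 0.99, -0.0]
ft_force: [-0.9, 0.0, -0.2]
width: 0.404
gripper_force: 50.1
clock 13.25 TCP [588.9 333.1  49.9] tool y yaw 74.0 tilt z [-6.e-04 -4.e-04 -1.e+00] q6 0.67 width 0.404 grip 50.1 F [-0.9  0.  -0.2]
shift cm [-0.13  0.11  0.89] turn z deg -0.1
```

```bash
python3 -m pendant '[{"xyz":[0,0,0.4],"turn":[0,0,0]},{"xyz":[0,0,0.6],"turn":[0,0,0]},{"xyz":[0,0,0.6],"turn":[0,0,0]},{"xyz":[0,0,0.6],"turn":[0,0,0]}]'; python3 go.py 590.5 333.8 40 74.1; python3 - <<'E'
from fit import *
im=save('scene','s4.png'); cv2.imwrite('pics/s4c.png',cv2.resize(im[240:400,260:430,::-1],None,fx=3.5,fy=3.5))
E
```

```text
clock: 13.75
position: [0.589, 0.3341, 0.0444]
ee_rot: [0.0, 0.138, 0.99, -0.0]
ft_force: [0.0, 0.2, -1.5]
width: 0.408
gripper_force: 50.1
clock 13.75 TCP [589.  334.1  44.4] tool y yaw 74.1 tilt z [ 2.e-04 -0.e+00 -1.e+00] q6 0.67 width 0.408 grip 50.1 F [ 0.   0.2 -1.5]
shift cm [-0.16  0.02  0.44] turn z deg 0.0
```

View pics/s4c.png

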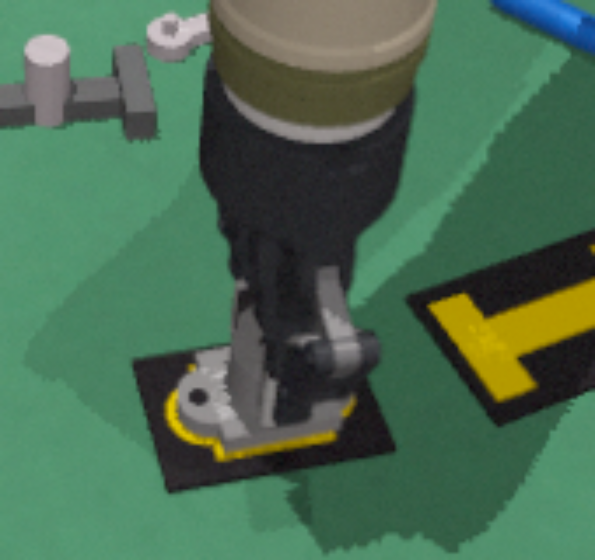

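```bash
python3 -m pendant '[{"xyz":[-0.15,0,0.1],"turn":[0,0,0]},{"xyz":[-0.15,0,0.3],"turn":[0,0,0]},{"xyz":[-0.15,0,0.4],"turn":[0,0,0]},{"xyz":[-0.15,0,0.45],"turn":[0,0,0]},{"xyz":[-0.15,0,0.45],"turn":[0,0,0]}]'; python3 go.py 590.5 333.8 40 74.1
```

```text
clock: 14.42
position: [0.5903, 0.3335, 0.0403]
ee_rot: [0.0, 0.138, 0.99, -0.0]
ft_force: [-1.7, -1.1, 4.3]
width: 0.404
gripper_force: 50.6
clock 14.43 TCP [590.3 333.5  40.3] tool y yaw 74.1 tilt z [ 3.e-04 -1.e-04 -1.e+00] q6 0.67 width 0.404 grip 50.6 F [-1.7 -1.1  4.3]
shift cm [-0.01  0.03  0.03] turn z deg -0.0
```

```bash
python3 -m pendant '[{"xyz":[0,0,0],"turn":[0,0,0]},{"xyz":[0,0,0],"turn":[0,0,0]},{"xyz":[0,0,0],"turn":[0,0,0]},{"xyz":[0,0,0],"turn":[0,0,0]},{"xyz":[0,0,-3],"turn":[0,0,0]},{"xyz":[0,0,-7],"turn":[0,0,0]},{"xyz":[0,0,-11],"turn":[0,0,0]},{"xyz":[0,0,-11],"turn":[0,0,0]}]' 0 50; python3 go.py 590.7 128.2 120 69.1
```

```text
clock: 15.42
position: [0.5927, 0.3346, 0.1543]
ee_rot: [0.003, 0.138, 0.99, 0.002]
ft_force: [-0.4, 0.9, 0.3]
width: 0.999
gripper_force: 0.0
clock 15.43 TCP [592.7 334.6 154.3] tool y yaw 74.1 tilt z [ 0.0073  0.003  -1.    ] q6 0.67 width 0.999 grip 0.0 F [-0.4  0.9  0.3]
shift cm [ -5.44 -19.92   3.36] turn z deg 5.0
```

```bash
python3 -m pendant '[{"xyz":[-5.4,-19.9,3.4],"turn":[0,0,5]},{"xyz":[-5.4,-19.9,3.4],"turn":[0,0,5]},{"xyz":[-5.4,-19.9,3.4],"turn":[0,0,5]},{"xyz":[-5.4,-19.9,3.4],"turn":[0,0,5]},{"xyz":[-5.4,-19.9,3.4],"turn":[0,0,5]},{"xyz":[-5.4,-19.9,3.4],"turn":[0,0,5]}]'; python3 go.py 590.7 128.2 40 69.1;  python3 - <<'E'
from fit import *
np.set_printoptions(suppress=True,precision=1)
ims={c:cams.get_image(c) for c in('top','scene')}
for c in ims: print(c,fit('coupling',(.5905,.333,np.radians(-16)),{c:ims[c]},z=.004,sq=(80,150) if c=='top' else (50,110))[0])
a=cv2.resize(ims['top'][140:210,100:200,::-1],None,fx=4,fy=4); b=cv2.resize(ims['scene'][320:390,290:390,::-1],None,fx=4,fy=4)
cv2.imwrite('pics/t5.png',np.vstack([a,b]))
E
```

```text
clock: 16.18
position: [0.5879, 0.1284, 0.1157]
ee_rot: [0.0, 0.181, 0.983, 0.0]
ft_force: [0.0, -1.2, -0.8]
width: 1.003
gripper_force: 0.0
clock 16.18 TCP [587.9 128.4 115.7] tool y yaw 69.1 tilt z [ 1.e-04  5.e-04 -1.e+00] q6 0.45 width 1.003 grip 0.0 F [ 0.  -1.2 -0.8]
shift cm [-0.27  0.08  7.57] turn z deg 0.0
top [570.5 347.4 -25.9 202. ]
scene [589.5 334.1 -14.8  20.2]
```

View pics/t5.png

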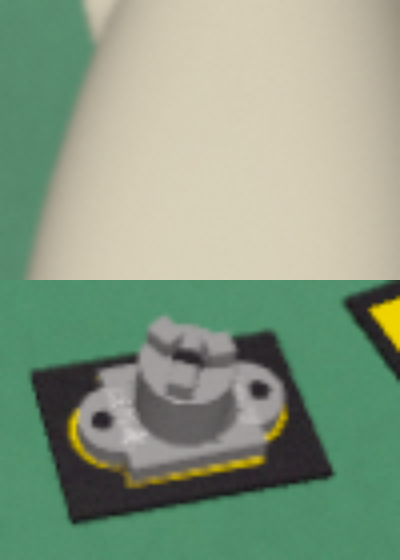

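```bash
python3 -m pendant '[{"xyz":[-0.25,0.05,3],"turn":[0,0,0]},{"xyz":[-0.25,0.05,5.5],"turn":[0,0,0]},{"xyz":[-0.25,0.05,7.2],"turn":[0,0,0]},{"xyz":[-0.25,0.05,7.4],"turn":[0,0,0]},{"xyz":[-0.25,0.05,7.4],"turn":[0,0,0]}]' && python3 -m pendant '[{"xyz":[0,0,0],"turn":[0,0,0]},{"xyz":[0,0,0],"turn":[0,0,0]},{"xyz":[0,0,0],"turn":[0,0,0]},{"xyz":[0,0,0],"turn":[0,0,0]},{"xyz":[0,0,0],"turn":[0,0,0]},{"xyz":[0,0,0],"turn":[0,0,0]}]' 1 80;  python3 go.py 590.7 128.2 41 69.1
```

```text
clock: 16.9
position: [0.5908, 0.1274, 0.0423]
ee_rot: [0.0, 0.181, 0.983, 0.0]
ft_force: [-0.4, -0.8, 0.5]
width: 1.003
gripper_force: 0.0
clock: 17.65
position: [0.5907, 0.127, 0.0425]
ee_rot: [0.0, 0.181, 0.983, 0.0]
ft_force: [-1.3, 0.1, 5.8]
width: 0.254
gripper_force: 78.3
clock 17.65 TCP [590.7 127.   42.5] tool y yaw 69.1 tilt z [ 1.e-03  2.e-04 -1.e+00] q6 0.44 width 0.254 grip 78.3 F [-1.3  0.1  5.8]
shift cm [0.04 0.11 0.15] turn z deg -0.0
```

```bash
python3 -m pendant '[{"xyz":[0,0,-2],"turn":[0,0,0]},{"xyz":[0,0,-5],"turn":[0,0,0]},{"xyz":[0,0,-8],"turn":[0,0,0]},{"xyz":[0,0,-9.5],"turn":[0,0,0]},{"xyz":[0,0,-9.5],"turn":[0,0,0]}]' && python3 go.py 440.2 358.7 80 84.8
```

```text
clock: 18.27
position: [0.5907, 0.127, 0.1371]
ee_rot: [0.001, 0.181, 0.983, 0.0]
ft_force: [0.1, 1.1, -4.2]
width: 0.253
gripper_force: 78.5
clock 18.27 TCP [590.7 127.  137.1] tool y yaw 69.1 tilt z [ 0.0011 -0.     -1.    ] q6 0.44 width 0.253 grip 78.5 F [ 0.1  1.1 -4.2]
shift cm [22.33 16.28  5.69] turn z deg -15.7
```

```bash
python3 -m pendant '[{"xyz":[1.5,1.1,0],"turn":[0,0,-1]},{"xyz":[4.5,3.3,0],"turn":[0,0,-3]},{"xyz":[8,5.8,0],"turn":[0,0,-5]},{"xyz":[12,8.7,0],"turn":[0,0,-8]},{"xyz":[16,11.7,0],"turn":[0,0,-11]},{"xyz":[19.5,14.2,0],"turn":[0,0,-14]},{"xyz":[21.5,15.7,2],"turn":[0,0,-15.7]},{"xyz":[22.3,16.3,4],"turn":[0,0,-15.7]},{"xyz":[22.3,16.3,5.5],"turn":[0,0,-15.7]},{"xyz":[22.3,16.3,5.5],"turn":[0,0,-15.7]}]' && python3 -m pendant '[{"xyz":[0,0,1],"turn":[0,0,0]},{"xyz":[0,0,2],"turn":[0,0,0]},{"xyz":[0,0,2.5],"turn":[0,0,0]},{"xyz":[0,0,2.5],"turn":[0,0,0]},{"xyz":[0,0,2.5],"turn":[0,0,0]}]'; python3 go.py 440.2 358.7 46.5 84.8;
```

```text
clock: 19.52
position: [0.4384, 0.3578, 0.0796]
ee_rot: [-0.002, 0.045, 0.999, -0.001]
ft_force: [-0.1, 0.2, -3.1]
width: 0.253
gripper_force: 78.7
clock: 20.15
position: [0.4404, 0.3588, 0.057]
ee_rot: [0.0, 0.045, 0.999, 0.0]
ft_force: [0.0, -0.8, -3.7]
width: 0.258
gripper_force: 78.7
clock 20.15 TCP [440.4 358.8  57. ] tool y yaw 84.8 tilt z [ 4.e-04  1.e-04 -1.e+00] q6 0.63 width 0.258 grip 78.7 F [ 0.  -0.8 -3.7]
shift cm [ 0.02 -0.02  1.05] turn z deg -0.0
```

```bash
python3 -m pendant '[{"xyz":[0,0,0.4],"turn":[0,0,0]},{"xyz":[0,0,0.7],"turn":[0,0,0]},{"xyz":[0,0,0.9],"turn":[0,0,0]},{"xyz":[0,0,1],"turn":[0,0,0]},{"xyz":[0,0,1.05],"turn":[0,0,0]},{"xyz":[0,0,1.05],"turn":[0,0,0]}]'; python3 go.py 440.2 358.7 46.5 84.8;python3 - <<'E'
from fit import *
im=save('scene','s6.png'); cv2.imwrite('pics/s6c.png',cv2.resize(im[240:370,340:500,::-1],None,fx=3.5,fy=3.5))
E
```

```text
clock: 20.9
position: [0.44, 0.3588, 0.0465]
ee_rot: [0.0, 0.045, 0.999, -0.0]
ft_force: [-1.6, -0.5, 0.3]
width: 0.252
gripper_force: 79.1
clock 20.9 TCP [440.  358.8  46.5] tool y yaw 84.8 tilt z [ 0.e+00 -1.e-04 -1.e+00] q6 0.63 width 0.252 grip 79.1 F [-1.6 -0.5  0.3]
shift cm [-0.02 -0.01  0.  ] turn z deg 0.0
```

View pics/s6c.png

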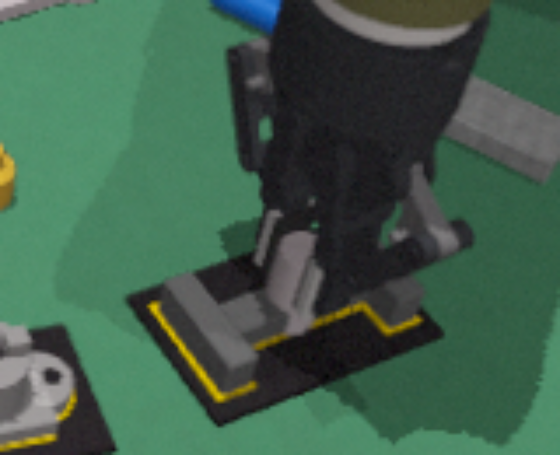

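```bash
python3 -m pendant '[{"xyz":[0,0,0],"turn":[0,0,0]},{"xyz":[0,0,0],"turn":[0,0,0]},{"xyz":[0,0,0],"turn":[0,0,0]},{"xyz":[0,0,0],"turn":[0,0,0]},{"xyz":[0,0,0],"turn":[0,0,0]},{"xyz":[0,0,-3],"turn":[0,0,0]},{"xyz":[0,0,-6],"turn":[0,0,0]},{"xyz":[0,0,-9],"turn":[0,0,0]},{"xyz":[0,0,-9],"turn":[0,0,0]}]' 0 60; python3 go.py 445.1 116.9 100 86.2
```

```text
clock: 22.08
position: [0.4418, 0.3598, 0.1389]
ee_rot: [0.002, 0.045, 0.999, 0.001]
ft_force: [-0.4, -0.4, 0.1]
width: 0.998
gripper_force: 0.0
clock 22.07 TCP [441.8 359.8 138.9] tool y yaw 84.8 tilt z [ 0.0046  0.0027 -1.    ] q6 0.63 width 0.998 grip 0.0 F [-0.4 -0.4  0.1]
shift cm [ -2.52 -24.17   3.82] turn z deg -1.4
```

```bash
python3 -m pendant '[{"xyz":[-2.5,-24.2,3.8],"turn":[0,0,-1.4]},{"xyz":[-2.5,-24.2,3.8],"turn":[0,0,-1.4]},{"xyz":[-2.5,-24.2,3.8],"turn":[0,0,-1.4]},{"xyz":[-2.5,-24.2,3.8],"turn":[0,0,-1.4]},{"xyz":[-2.5,-24.2,3.8],"turn":[0,0,-1.4]},{"xyz":[-2.5,-24.2,3.8],"turn":[0,0,-1.4]},{"xyz":[-2.5,-24.2,3.8],"turn":[0,0,-1.4]}]'; python3 go.py 445.1 116.9 23 86.2;  python3 - <<'E'
from fit import *
np.set_printoptions(suppress=True,precision=1)
c='scene'; im=cams.get_image(c)
a=cv2.resize(im[240:370,340:500,::-1],None,fx=3.5,fy=3.5)
cv2.imwrite('pics/t7.png',a)
E
```

```text
clock: 22.95
position: [0.443, 0.1166, 0.0982]
ee_rot: [-0.0, 0.032, 0.999, 0.0]
ft_force: [-0.1, 0.6, 0.3]
width: 1.003
gripper_force: 0.0
clock 22.95 TCP [443.  116.6  98.2] tool y yaw 86.3 tilt z [-0.e+00  1.e-04 -1.e+00] q6 0.15 width 1.003 grip 0.0 F [-0.1  0.6  0.3]
shift cm [-0.2   0.04  7.52] turn z deg 0.1
```

View pics/t7.png

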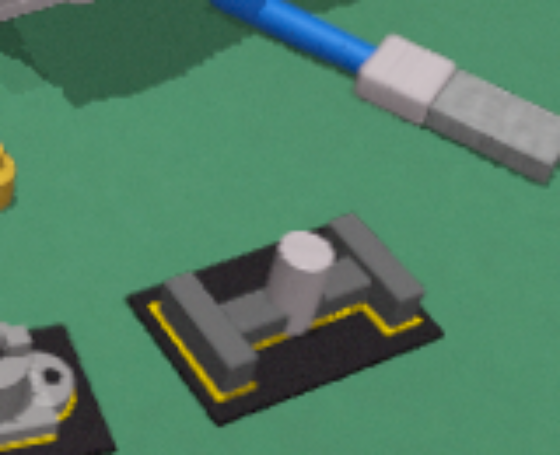

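```bash
python3 -m pendant '[{"xyz":[-0.15,0.05,3],"turn":[0,0,0]},{"xyz":[-0.15,0.05,5.5],"turn":[0,0,0]},{"xyz":[-0.15,0.05,7],"turn":[0,0,0]},{"xyz":[-0.15,0.05,7.35],"turn":[0,0,0]},{"xyz":[-0.15,0.05,7.35],"turn":[0,0,0]}]' && python3 -m pendant '[{"xyz":[0,0,0],"turn":[0,0,0]},{"xyz":[0,0,0],"turn":[0,0,0]},{"xyz":[0,0,0],"turn":[0,0,0]},{"xyz":[0,0,0],"turn":[0,0,0]},{"xyz":[0,0,0],"turn":[0,0,0]},{"xyz":[0,0,0],"turn":[0,0,0]},{"xyz":[0,0,0],"turn":[0,0,0]}]' 1 60;  python3 go.py 445.1 116.9 24 86.2
```

```text
clock: 23.62
position: [0.4447, 0.1166, 0.025]
ee_rot: [0.0, 0.032, 0.999, -0.0]
ft_force: [-0.5, 0.6, 0.7]
width: 1.0
gripper_force: 0.0
clock: 24.5
position: [0.4448, 0.1158, 0.0252]
ee_rot: [0.0, 0.033, 0.999, -0.0]
ft_force: [-1.1, -0.3, 5.3]
width: 0.139
gripper_force: 59.9
clock 24.5 TCP [444.8 115.8  25.2] tool y yaw 86.2 tilt z [ 6.e-04 -2.e-04 -1.e+00] q6 0.15 width 0.139 grip 59.9 F [-1.1 -0.3  5.3]
shift cm [-0.02  0.11  0.12] turn z deg -0.0
```

```bash
python3 -m pendant '[{"xyz":[0,0,-2],"turn":[0,0,0]},{"xyz":[0,0,-5],"turn":[0,0,0]},{"xyz":[0,0,-8],"turn":[0,0,0]},{"xyz":[0,0,-10],"turn":[0,0,0]},{"xyz":[0,0,-10],"turn":[0,0,0]}]' && python3 go.py 442.8 -350.8 65 105.2
```

```text
clock: 25.12
position: [0.4456, 0.116, 0.1257]
ee_rot: [0.001, 0.033, 0.999, 0.0]
ft_force: [0.8, 0.4, -2.7]
width: 0.143
gripper_force: 59.1
clock 25.12 TCP [445.6 116.  125.7] tool y yaw 86.2 tilt z [ 2.7e-03  1.0e-04 -1.0e+00] q6 0.15 width 0.143 grip 59.1 F [ 0.8  0.4 -2.7]
shift cm [ -2.8  -46.59   6.07] turn z deg -19.0
```

```bash
python3 -m pendant '[{"xyz":[-0.1,-2.5,0],"turn":[0,0,-1]},{"xyz":[-0.4,-7,0],"turn":[0,0,-3]},{"xyz":[-0.8,-12.5,0],"turn":[0,0,-5]},{"xyz":[-1.1,-18.5,0],"turn":[0,0,-8]},{"xyz":[-1.4,-24.5,0],"turn":[0,0,-10]},{"xyz":[-1.8,-30.5,0],"turn":[0,0,-13]},{"xyz":[-2.2,-36.5,0],"turn":[0,0,-16]},{"xyz":[-2.5,-41.5,0],"turn":[0,0,-18]},{"xyz":[-2.7,-45,0],"turn":[0,0,-19]},{"xyz":[-2.8,-46.6,0],"turn":[0,0,-19]}]' && python3 -m pendant '[{"xyz":[0,0,2],"turn":[0,0,0]},{"xyz":[0,0,5],"turn":[0,0,0]},{"xyz":[0,0,7],"turn":[0,0,0]},{"xyz":[0,0,8],"turn":[0,0,0]},{"xyz":[0,0,8.4],"turn":[0,0,0]},{"xyz":[0,0,8.4],"turn":[0,0,0]}]'; python3 go.py 442.8 -350.8 29 105.2;python3 - <<'E'
from fit import *
im=save('scene','s8.png'); cv2.imwrite('pics/s8c.png',cv2.resize(im[100:190,150:310,::-1],None,fx=4.5,fy=4.5))
E
```

```text
clock: 26.38
position: [0.4408, -0.3523, 0.1229]
ee_rot: [-0.001, -0.131, 0.991, 0.001]
ft_force: [-0.1, 0.0, -1.1]
width: 0.142
gripper_force: 59.1
clock: 27.12
position: [0.4419, -0.3508, 0.041]
ee_rot: [0.0, -0.132, 0.991, -0.0]
ft_force: [-0.8, -0.5, -2.0]
width: 0.136
gripper_force: 59.1
clock 27.12 TCP [ 441.9 -350.8   41. ] tool y yaw 105.2 tilt z [ 2.e-04 -2.e-04 -1.e+00] q6 -1.08 width 0.136 grip 59.1 F [-0.8 -0.5 -2. ]
shift cm [-0.09 -0.02  1.2 ] turn z deg 0.0
```

View pics/s8c.png

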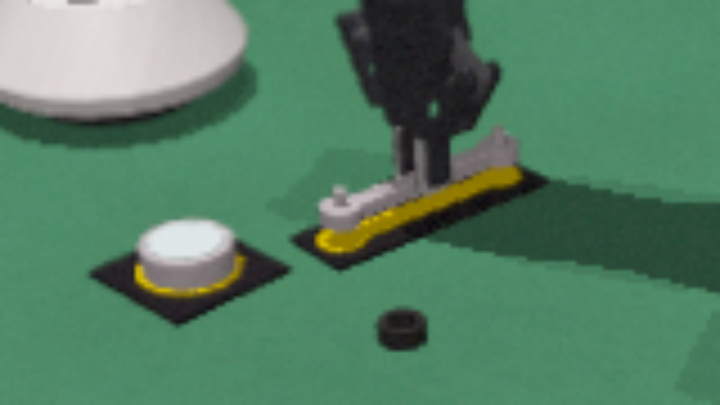

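```bash
python3 -m pendant '[{"xyz":[-0.1,0,0.5],"turn":[0,0,0]},{"xyz":[-0.1,0,0.8],"turn":[0,0,0]},{"xyz":[-0.1,0,1],"turn":[0,0,0]},{"xyz":[-0.1,0,1.15],"turn":[0,0,0]},{"xyz":[-0.1,0,1.2],"turn":[0,0,0]},{"xyz":[-0.1,0,1.2],"turn":[0,0,0]}]'; python3 go.py 442.8 -350.8 29 105.2
```

```text
clock: 27.92
position: [0.4426, -0.3506, 0.0292]
ee_rot: [-0.0, -0.132, 0.991, -0.0]
ft_force: [-2.0, 0.9, 4.1]
width: 0.136
gripper_force: 59.8
clock 27.93 TCP [ 442.6 -350.6   29.2] tool y yaw 105.2 tilt z [ 0.e+00 -2.e-04 -1.e+00] q6 -1.08 width 0.136 grip 59.8 F [-2.   0.9  4.1]
shift cm [-0.02 -0.02  0.02] turn z deg -0.0
```

```bash
python3 -m pendant '[{"xyz":[0,0,0],"turn":[0,0,0]},{"xyz":[0,0,0],"turn":[0,0,0]},{"xyz":[0,0,0],"turn":[0,0,0]},{"xyz":[0,0,0],"turn":[0,0,0]},{"xyz":[0,0,0],"turn":[0,0,0]},{"xyz":[0,0,-3],"turn":[0,0,0]},{"xyz":[0,0,-6],"turn":[0,0,0]},{"xyz":[0,0,-10],"turn":[0,0,0]},{"xyz":[0,0,-14],"turn":[0,0,0]}]' 0 60 && python3 -m pendant '[{"xyz":[0,25,-4],"turn":[0,0,0]},{"xyz":[0,25,-4],"turn":[0,0,0]},{"xyz":[0,25,-4],"turn":[0,0,0]},{"xyz":[0,25,-4],"turn":[0,0,0]},{"xyz":[0,25,-4],"turn":[0,0,0]},{"xyz":[0,25,-4],"turn":[0,0,0]}]';  python3 - <<'E'
from fit import *
np.set_printoptions(suppress=True,precision=1)
ims={c:cams.get_image(c) for c in('top','scene')}
d=np.radians
for n,q in {'window':(.596,-.345,0),'coupling':(.5905,.333,d(-16)),'spanner':(.443,-.351,d(15))}.items():
    for c in ims: print(n,c,fit(n,q,{c:ims[c]},z=.004,sq=((100,200) if n!='coupling' else (80,150)) if c=='top' else (60,110))[0])
for n,q in {'jar':(.517,0,0),'weight':(.52,.228,0)}.items():
    for c in ims: print(n,c,fit(n,q,{c:ims[c]})[0])
t=ims['top'][:,:,::-1]; s=ims['scene'][:,:,::-1]
f=lambda a,k: cv2.resize(a,(400,300),interpolation=cv2.INTER_CUBIC)
cv2.imwrite('pics/t9.png',np.vstack([np.hstack([f(t[145:220,100:200],4),f(t[145:295,390:590][:, :].copy()[:150,:170],2)]),np.hstack([f(s[100:190,150:270],4),f(s[280:400,290:450],4)])]))
E
```

```text
clock: 29.05
position: [0.4424, -0.3505, 0.1699]
ee_rot: [-0.0, -0.132, 0.991, 0.0]
ft_force: [-0.0, -0.3, 0.2]
width: 1.003
gripper_force: 0.0
clock: 29.8
position: [0.3776, -0.1094, 0.2092]
ee_rot: [0.001, -0.133, 0.991, -0.001]
ft_force: [0.3, -0.4, 0.5]
width: 1.003
gripper_force: 0.0
window top [ 597.9 -348.8   -0.2    1.6]
window scene [ 593.6 -345.1   -0.2    1.3]
coupling top [592.2 333.8 -14.2   7.6]
coupling scene [589.6 334.1 -14.9  17.4]
spanner top [ 442.8 -354.9   16.7  138.7]
spanner scene [ 441.3 -350.2   15.1    2.5]
jar top [517.1  -0.3  -0.8   1.2]
jar scene [514.3   2.    1.    1.4]
weight top [520.2 228.7   2.7   0.5]
weight scene [516.2 227.9   7.2   2.8]
```

View pics/t9.png

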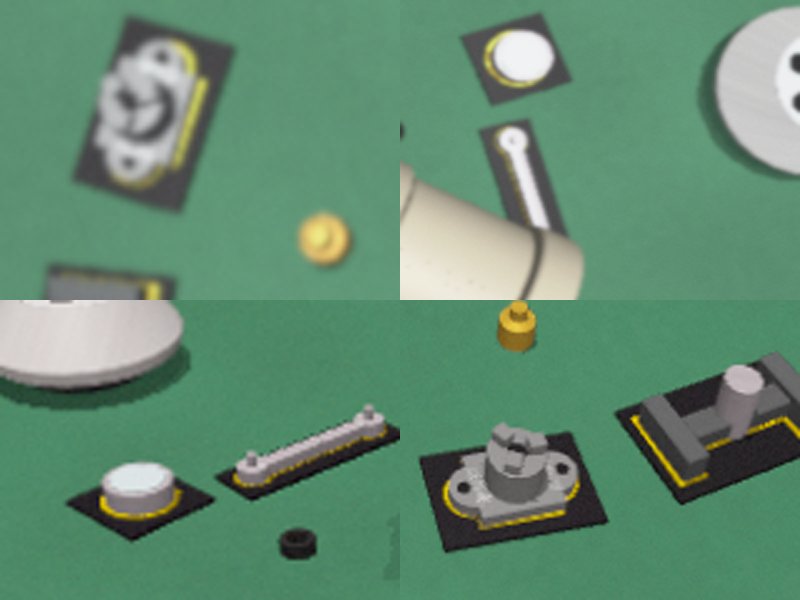

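```bash
python3 go.py 595.6 -342.2 110 90
```

```text
clock 29.9 TCP [ 377.7 -110.4  208.8] tool y yaw 105.1 tilt z [ 5.e-04 -7.e-04 -1.e+00] q6 -0.75 width 0.998 grip 0.0 F [ 0.2 -0.4  0.2]
shift cm [-14.97 -28.06   9.9 ] turn z deg 15.1
```

```bash
python3 -m pendant '[{"xyz":[-15,-28.1,9.9],"turn":[0,0,15.1]},{"xyz":[-15,-28.1,9.9],"turn":[0,0,15.1]},{"xyz":[-15,-28.1,9.9],"turn":[0,0,15.1]},{"xyz":[-15,-28.1,9.9],"turn":[0,0,15.1]},{"xyz":[-15,-28.1,9.9],"turn":[0,0,15.1]},{"xyz":[-15,-28.1,9.9],"turn":[0,0,15.1]},{"xyz":[-15,-28.1,9.9],"turn":[0,0,15.1]},{"xyz":[-15,-28.1,9.9],"turn":[0,0,15.1]},{"xyz":[-15,-28.1,9.9],"turn":[0,0,15.1]},{"xyz":[-15,-28.1,9.9],"turn":[0,0,15.1]}]' 0 20; python3 go.py 595.6 -342.2 28 90
```

```text
clock: 31.15
position: [0.5954, -0.3408, 0.1109]
ee_rot: [0.0, -0.001, 1.0, -0.0]
ft_force: [-0.4, -0.5, -0.3]
width: 1.002
gripper_force: 0.0
clock 31.15 TCP [ 595.4 -340.8  110.9] tool y yaw 90.1 tilt z [ 9.e-04 -7.e-04 -1.e+00] q6 -0.64 width 1.002 grip 0.0 F [-0.4 -0.5 -0.3]
shift cm [-0.01 -0.14  8.29] turn z deg 0.1
```

```bash
python3 -m pendant '[{"xyz":[0,-0.1,3],"turn":[0,0,0]},{"xyz":[0,-0.1,6],"turn":[0,0,0]},{"xyz":[0,-0.1,8],"turn":[0,0,0]},{"xyz":[0,-0.1,8.3],"turn":[0,0,0]},{"xyz":[0,-0.1,8.3],"turn":[0,0,0]}]' && python3 -m pendant '[{"xyz":[0,0,0],"turn":[0,0,0]},{"xyz":[0,0,0],"turn":[0,0,0]},{"xyz":[0,0,0],"turn":[0,0,0]},{"xyz":[0,0,0],"turn":[0,0,0]},{"xyz":[0,0,0],"turn":[0,0,0]},{"xyz":[0,0,0],"turn":[0,0,0]}]' 1 20;  python3 go.py 595.6 -342.2 28 90
```

```text
clock: 31.78
position: [0.5958, -0.3423, 0.0278]
ee_rot: [0.0, -0.001, 1.0, -0.0]
ft_force: [-0.2, -0.3, 0.2]
width: 0.999
gripper_force: 0.0
clock: 32.52
position: [0.5962, -0.3428, 0.0283]
ee_rot: [0.001, -0.001, 1.0, -0.001]
ft_force: [-1.0, 0.9, 5.1]
width: 0.642
gripper_force: 20.9
clock 32.52 TCP [ 596.2 -342.8   28.3] tool y yaw 90.1 tilt z [ 0.0019 -0.0014 -1.    ] q6 -0.64 width 0.642 grip 20.9 F [-1.   0.9  5.1]
shift cm [0.06 0.06 0.03] turn z deg 0.1
```

Now release, retreat and verify, including the puller.

```bash
python3 -m pendant '[{"xyz":[0,0,0],"turn":[0,0,0]},{"xyz":[0,0,0],"turn":[0,0,0]},{"xyz":[0,0,0],"turn":[0,0,0]},{"xyz":[0,0,0],"turn":[0,0,0]},{"xyz":[0,0,-3],"turn":[0,0,0]},{"xyz":[0,0,-6],"turn":[0,0,0]},{"xyz":[0,0,-10],"turn":[0,0,0]},{"xyz":[0,0,-14],"turn":[0,0,0]}]' 0 20 && python3 -m pendant '[{"xyz":[15,28,-4],"turn":[0,0,0]},{"xyz":[15,28,-4],"turn":[0,0,0]},{"xyz":[15,28,-4],"turn":[0,0,0]},{"xyz":[15,28,-4],"turn":[0,0,0]},{"xyz":[15,28,-4],"turn":[0,0,0]},{"xyz":[15,28,-4],"turn":[0,0,0]},{"xyz":[15,28,-4],"turn":[0,0,0]}]';  python3 - <<'E'
from fit import *
np.set_printoptions(suppress=True,precision=1)
ims={c:cams.get_image(c) for c in('top','scene')}
d=np.radians
for n,q in {'window':(.596,-.342,0),'spanner':(.443,-.351,d(15))}.items():
    for c in ims: print(n,c,fit(n,q,{c:ims[c]},z=.004,sq=(100,200) if c=='top' else (60,110))[0])
t=ims['top'][:,:,::-1]; s=ims['scene'][:,:,::-1]
f=lambda a: cv2.resize(a,(400,300),interpolation=cv2.INTER_CUBIC)
cv2.imwrite('pics/t10.png',np.vstack([np.hstack([f(t[202:277,75:175]),f(t[145:295,390:560])]),np.hstack([f(s[100:190,150:270]),f(s[240:390,280:480])])]))
E
```

```text
clock: 33.52
position: [0.5953, -0.3421, 0.1678]
ee_rot: [-0.0, -0.001, 1.0, 0.0]
ft_force: [0.7, -0.0, -0.7]
width: 0.997
gripper_force: 0.0
clock: 34.4
position: [0.4455, -0.0624, 0.2073]
ee_rot: [0.001, -0.001, 1.0, -0.0]
ft_force: [0.1, 0.1, 0.3]
width: 0.997
gripper_force: 0.0
window top [ 598.  -346.8    1.3    1.9]
window scene [ 594.  -342.1   -1.1    1.4]
spanner top [ 444.4 -353.5   15.3   19.7]
spanner scene [ 440.6 -350.4   15.     2.5]
```

View pics/t10.png

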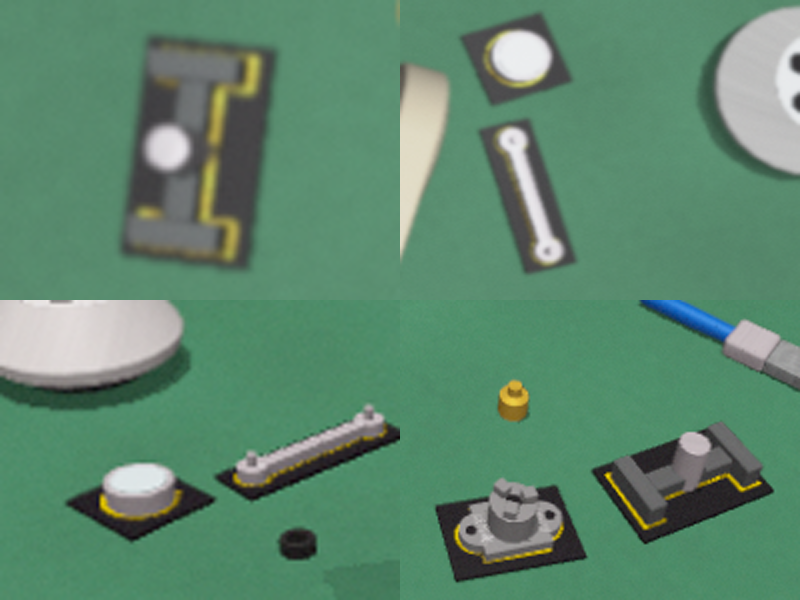

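```bash
python3 -c "
from plant import job; print(job.hand_in())"
```

```text
the job is handed in; nothing more can be done
None
```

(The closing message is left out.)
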